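# Settle the unbalanced flywheel on the balancing rollers

### The arm

A 6-joint arm with a two-finger parallel gripper is mounted at the origin on a cart in front of the work surface, level with it; the furniture and walls round the work are solid. World frame = base frame: x ahead of the robot, y to its left, z up, the work surface at z = 0. Lengths are in m, angles in rad, forces in N, time in s.
With the tool pointing down it reaches from about 0.4 to 0.825 m from the base axis. Payload 7 kg.
Tool frame: the origin (TCP) lies on the centre line of the jaws, within the pads' length; the fingertips stand arm.tip_reach ahead of it and the grasp point (between the pads) lies 5 mm behind it (arm.tip_reach is the distance from the TCP to the fingertips, in m); z points along the fingers, y is the line along which they close (so a half turn about z gives the same grasp; the last joint's range is limited). The gripper opens to 88 mm and grips with 3 to 60 N. Pads are 19 mm wide; open, the fingers measure 130 mm over their backs; the gripper's body (78 mm by 193 mm) begins 47 mm behind the grasp point.
Start: joints at [-0.873, 0.359, 0.012, 0, -1.224, -0.288], TCP at [0.269, -0.619, 0.22] pointing down, gripper open.
Joint ranges: [-3.07, 3.07], [-1.43, 2.12], [-1.02, 1.25], [-3.03, 1.67], [-3.05, -0], [-3.03, 3.03]. Speed limits (rad/s): [2.39, 2.39, 3.01, 3.14, 3.14, 3.14].

### API

Orientations are given as [roll, pitch, yaw] about the fixed x, y, z axes, in that order (R = Rz(yaw) Ry(pitch) Rx(roll)).
In Python, from station import status, optics, order, arm gives the robot as it stands. The module is installed in compiled form; this text tells all that it offers.
- The arm moves only by the shell command python3 -m jog 'ROWS' [FORCE]. ROWS is JSON, a list of rows, each a list of 3 entries, a list of its own where there are three numbers: the gripper command: -1 is shut, 1 is fully open, values between are in proportion, then the shift along the tool's x, y, z in mm, then the turn about the tool's z in rad. A call has 1 to 20 rows; each row is the pose to reach, as a shift and turn from the pose commanded when the call began, along the tool's axes at that moment; what a row does not reach only later rows make up. A row lasts 1/8 s, in which the tool goes at most 62.5 mm and 10.7 degrees, less where a joint would pass 70% of its speed; a pose out of reach is approached as far as the arm can. A call with a gripper value outside its range is refused whole. The fingers move at their own pace and stop on an object; FORCE is the grip in N (left out, the last holds). Time passes only in rows, so rows that repeat a pose let the fingers close. It gives the time, the measured TCP pose, the force, the opening and the grip force at its end, in the units of the state.
- status.get_state(): the state, without advancing time (a new reading comes with each control period).
- optics.grab_frame(name): name is "scene" or "side" or "wrist"; returns a dict with "color" (384x512x3 uint8, red, green, blue), "mtx" (3x3 intrinsics, pixels), "cam_to_world" (4x4, takes a point from camera to world coordinates). Camera axes: x right, y down, z forward; pixel columns grow to the right and rows downward; lengths in m; the calibration is good to about 2 mm. The wrist camera is an equidistant fisheye: a pixel r from the principal point sees the ray r / f radians off the axis. A picture is of the moment at which its call begins. There is no depth.
- order.job_done(): hands the job in; it is judged then, once.
The state is a dict: "t": time; "q": joint angles; "qd": joint speeds; "joint_efforts": joint torques, N m; "eef_pos": TCP position; "ee_rot": TCP orientation; "force": force on the tool from outside, world axes, zero at the start; "moment": the same for the moment, N m; "width": finger opening in m; "gripper_force": force on a finger pad.
Only numpy, scipy, OpenCV 4.12 (cv2) and the standard library are available. Lean on these libraries where they do the work, as an engineer would, in place of code of your own. Each camera call takes 0.05 s, during which the arm holds its last target. There are 200 camera calls.

### The job

Take the red flywheel, the one with the brass slug, out of the wooden rack and lay its shaft gently across the two pairs of rollers of the blue balancing stand, with the wheel hanging between the pairs. Let go at the rollers (do not drop it from above) and let the wheel turn by itself, without touching it again, until it has come to rest with its heavy brass side at the bottom. Leave the grey wheel where it stands in the rack.

Things in the scene. Friction and masses are not known exactly. Their poses are not given: they have to be found in the camera images.
- red_wheel_center (a point): Centre of the red flywheel: disc 84 mm across, 20 mm thick, on a steel shaft 12 mm thick, 140 mm long; 0.25 to 0.45 kg. x runs along the shaft, level at the start; z points away from the brass slug (seen on both faces), so straight up when the heavy side is down; at first it is 115 degrees off. Grip it from above across its flat rim faces, closing along x, pads within 20 mm of the top.
- roller_seat (a point): Where the wheel's centre belongs on the fixed blue stand: axis of a shaft lying in the rollers, half-way between the roller pairs, 64 mm above the bench; x along such a shaft (either way round), z up. A shaft let down within 8 mm sideways rolls into the dip. No part of the stand is over 3 mm higher than this point. The heavy side swings to and fro and rests within 4 s of release, some degrees off plumb at most.
- roller_stand: The stand, origin under its middle on the bench, x along the shaft: base plate 134 x 64 x 10 mm, 12 mm below the hanging wheel; a pair of free-turning steel rollers at 45 mm either side along x, each 26 mm in diameter, axles 30 mm apart and 52 mm up. Between rack and stand is a steel water-bath pot 185 mm high: carry the wheel over it.
- grey_wheel_center (a point): Centre of the grey flywheel, the red one's twin without brass slug, to be left alone. Both stand loose and upright on their rims in one low wooden rack, discs in one plane, centres 100 mm apart and 57 mm above the bench; only the lowest 28 mm above the bench is rack. x runs along its shaft.
Not all that is in view belongs to the job. What is meant by the roller_stand is not green, and is the larger of those in its own colour.

How it is judged:
At the end, for the whole second after the job is handed in: The red wheel's shaft lies in the rollers (centre within 20 mm of the seat from above and 6 mm in height, shaft within 10 degrees of the seat's x axis), at rest (below 0.4 rad/s and 20 mm/s), brass side within 15 degrees of straight down; the grey wheel within 20 mm of where it stood (horizontal distance between red_wheel_center and roller_seat below 0.02 m and z of red_wheel_center in the frame of roller_seat between -0.006 and 0.006 m and angle between red_wheel_center's own z axis and vertical below 0.26 rad and angle between the x axis of red_wheel_center and the x axis of roller_seat, either way round below 0.17 rad and angular speed of red_wheel below 0.4 rad/s and linear speed of red_wheel below 0.02 m/s and distance of grey_wheel_center from where it was at the start of the episode below 0.02 m); the robot touches nothing.
It fails at once if the grey wheel is pushed or taken from its place (moved 20 mm) (distance of grey_wheel_center from where it was at the start of the episode above 0.02 m).
It fails at once if the red wheel is let go of while more than 30 mm above its seat (height (world z) of red_wheel_center above 0.094 m and contact force between the fingers and red_wheel below 0.05 N).
It fails at once if the fingers hold or push the wheel on the rollers with its heavy side already near the bottom (within 20 degrees), instead of letting it turn by itself (horizontal distance between red_wheel_center and roller_seat below 0.02 m and z of red_wheel_center in the frame of roller_seat between -0.006 and 0.006 m and angle between red_wheel_center's own z axis and vertical below 0.35 rad and contact force between the fingers and red_wheel above 2 N).
It also fails if it takes over 43 s, if anything falls off the work surface, if the arm or the gripper's body presses on something with over 40 N, if the wrist force passes 120 N, or if a joint passes its speed limit or range.

## Working session

There is one attempt and no reset: what is moved stays moved. The work goes in short steps, Python scripts to look and compute and a shell command to move; the robot and the scene stay as the last step left them, time stands still between calls to the robot, and variables do not carry over. Pictures are saved under pics/ and viewed, at most 10 in all, crops included, and the job is handed in when it is done.

```bash
mkdir -p pics; python3 - <<'E'
from station import status, optics, arm
import cv2,numpy as np
print(arm.tip_reach, status.get_state())
for n in ("scene","side"):
    f=optics.grab_frame(n); np.savez("pics/"+n+"0.npz",**f)
    cv2.imwrite(f"pics/{n}0.png",cv2.resize(f["color"][:,:,::-1],(800,600),interpolation=cv2.INTER_CUBIC))
    print(n,f["mtx"],f["cam_to_world"])
E
```

```text
0.014 {'t': 0.0, 'q': array([-8.72912203e-01,  3.59410546e-01,  1.10530483e-02, -3.31595011e-04,
       -1.22411466e+00, -2.88122143e-01]), 'qd': array([-0.00102869, -0.00206708,  0.0010971 ,  0.00104001,  0.00057583,
        0.00089432]), 'joint_efforts': array([ 6.29128613e-05, -5.82717025e+01,  2.93048269e+01,  6.99714661e+00,
        6.68754205e-03, -1.69274049e-04]), 'eef_pos': array([ 0.26869209, -0.61866526,  0.21950822]), 'ee_rot': array([ 3.13989732e+00, -1.77366343e-04, -2.73194345e+00]), 'force': array([ 0.33988442, -0.38290945,  0.13623309]), 'moment': array([-0.00734773,  0.0521096 , -0.0111203 ]), 'gripper_force': 0.0, 'width': 0.0876212237553069}
scene [[380.44961948   0.         259.92937656]
 [  0.         380.44961948 190.6047936 ]
 [  0.           0.           1.        ]] [[-0.72446654 -0.31375514  0.61376375 -0.19803856]
 [-0.68918541  0.31277191 -0.65360324  0.84719884]
 [ 0.01310332 -0.8965107  -0.44282825  0.6696659 ]
 [ 0.          0.          0.          1.        ]]
side [[349.56493202   0.         252.05695099]
 [  0.         349.56493202 192.57783145]
 [  0.           0.           1.        ]] [[-0.28422678 -0.65952237  0.69587742 -0.09467736]
 [-0.95870461  0.18791342 -0.21348073  0.19355448]
 [ 0.01003061 -0.72781783 -0.68569716  0.80162508]
 [ 0.          0.          0.          1.        ]]
```

View pics/scene0.png

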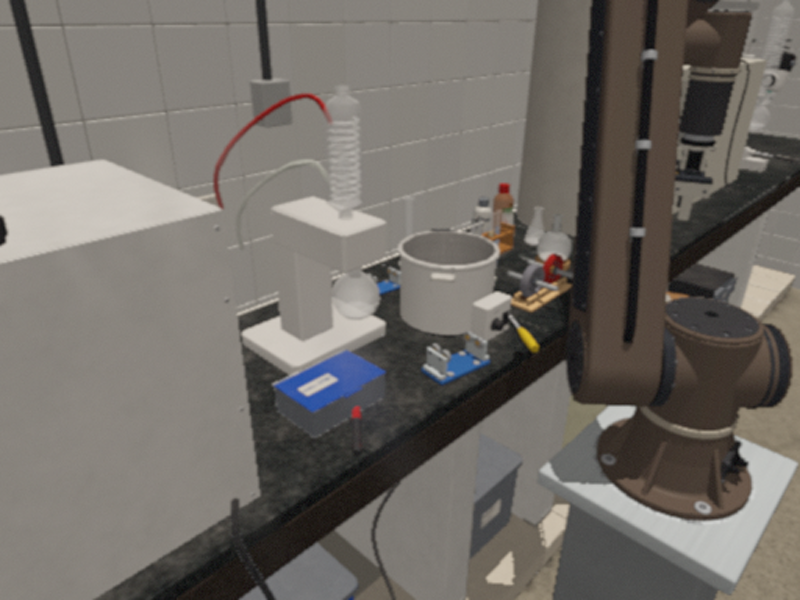

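View pics/side0.png

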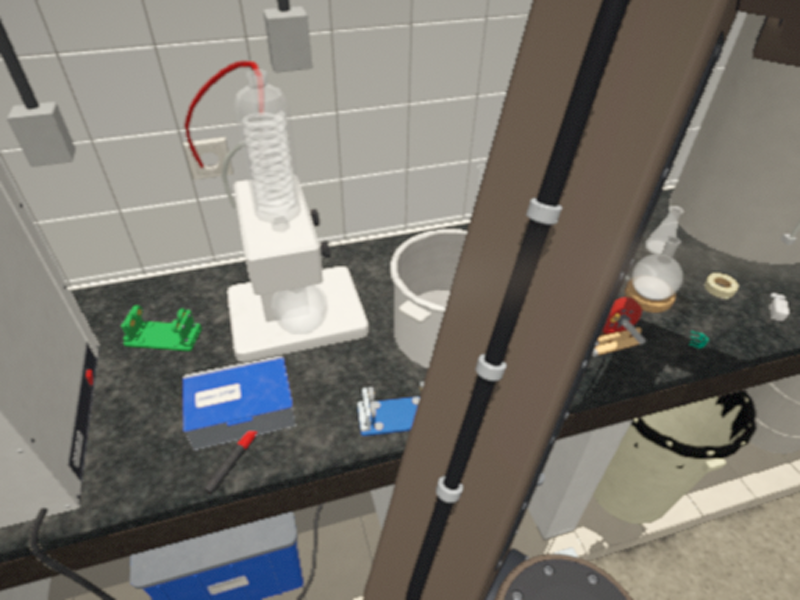

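The scene view shows the blue stand at about (455,360) and another small blue item behind the pot at (388,287). The rack is at about (540,290), with the red wheel at (553,268) and the grey at (530,278). The arm hides part of the side view. Next I'll look at enlarged crops and the wrist view.

```bash
cat > h.py <<'E'
import numpy as np, cv2
from scipy.optimize import least_squares
def ray(f,u,v,fish=False):
    K=f["mtx"];T=f["cam_to_world"]
    x=(u-K[0,2])/K[0,0];y=(v-K[1,2])/K[1,1]
    if fish:
        r=np.hypot(x,y); d=np.array([x/r*np.sin(r),y/r*np.sin(r),np.cos(r)]) if r>1e-9 else np.array([0,0,1.])
    else: d=np.array([x,y,1.])
    return T[:3,3],T[:3,:3]@d
def atz(f,u,v,z,fish=False):
    o,d=ray(f,u,v,fish); return o+d*(z-o[2])/d[2]
def proj(f,p,fish=False):
    T=f["cam_to_world"];c=T[:3,:3].T@(np.asarray(p)-T[:3,3]);K=f["mtx"]
    if fish:
        r=np.hypot(c[0],c[1]);th=np.arctan2(r,c[2]);c=np.array([c[0]/r*th,c[1]/r*th,1.])
    else: c=c/c[2]
    return K[:2,:2]@c[:2]+K[:2,2]
def crop(f,u0,v0,u1,v1,w,h):
    return cv2.resize(f["color"][v0:v1,u0:u1,::-1],(w,h),interpolation=cv2.INTER_CUBIC)
E
python3 - <<'E'
from h import *
from station import optics
s=np.load("pics/scene0.npz");d=np.load("pics/side0.npz")
w=optics.grab_frame("wrist");np.savez("pics/wrist0.npz",**w);print(w["mtx"],w["cam_to_world"])
# crops x? : scene rack (310..390,150..210) x5; scene stands
a=crop(s,310,150,390,210,400,300); b=crop(s,230,165,330,240,400,300)
c=w["color"][:,:,::-1]; c=cv2.resize(c,(400,300),interpolation=cv2.INTER_AREA); e=crop(d,220,225,300,285,400,300)
cv2.imwrite("pics/m1.png",np.vstack([np.hstack([a,b]),np.hstack([c,e])]))
for u,v in ((455,375),(540,295),(388,290)): print(atz(s,u/1.5625,v/1.5625,0))
for u,v in ((390,415),(610,345)): print(atz(d,u/1.5625,v/1.5625,0))
E
```

```text
[[297.31863964   0.         256.78214213]
 [  0.         297.31863964 190.31512345]
 [  0.           0.           1.        ]] [[-3.99108091e-01  8.75795119e-01  2.71469412e-01  1.93728358e-01]
 [ 9.16903592e-01  3.80977883e-01  1.18927107e-01 -6.52092229e-01]
 [ 7.31938022e-04  2.96376050e-01 -9.55071045e-01  3.84022318e-01]
 [ 0.00000000e+00  0.00000000e+00  0.00000000e+00  1.00000000e+00]]
[0.41803526 0.04376367 0.        ]
[ 0.49697699 -0.39840676  0.        ]
[ 0.79535654 -0.14105719  0.        ]
[0.44123973 0.03329896 0.        ]
[ 4.79239079e-01 -4.31868709e-01 -1.11022302e-16]
```

View pics/m1.png

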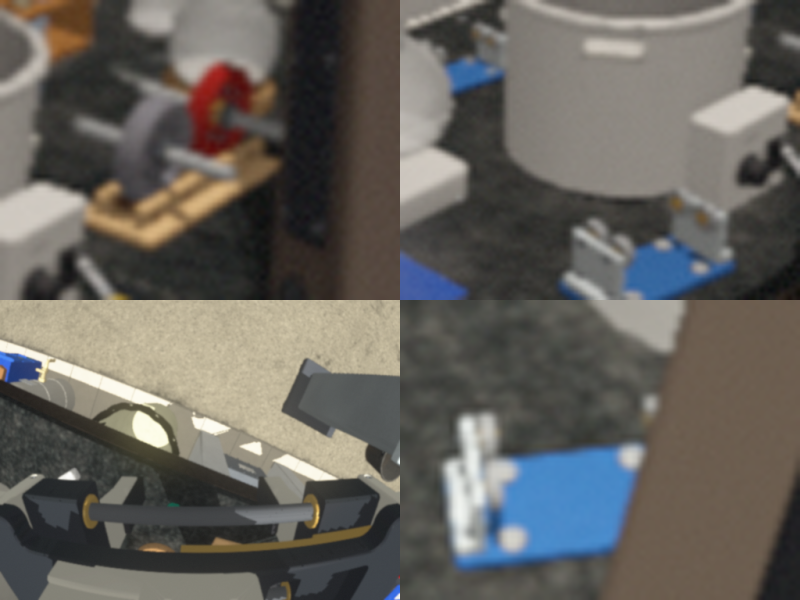

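```bash
python3 - <<'E'
from h import *
s=np.load("pics/scene0.npz")
P=lambda u,v:atz(s,310+u/5,150+v/5,.057)
for n,a,b in (("grey",(77,121),(232,171)),("red",(117,76),(283,131))):
    A,B=P(*a),P(*b); print(n,A,B,(A+B)/2,np.linalg.norm(A-B),np.degrees(np.arctan2(*(B-A)[1::-1])))
print("red disc",P(218,108),"grey",P(153,152))
# stands: crop b scale 4 origin (230,165); base plate top z=.01
Q=lambda u,v:atz(s,230+u/4,165+v/4,.01)
# crop b is at mosaic x-400
for p in ((562-400,283),(732-400,265),(500-400,68),(450-400,88)): print(p,Q(*p))
d=np.load("pics/side0.npz")
S=lambda u,v:atz(d,220+u/5,225+(v-300)/5,.01)
for p in ((460,563),(447,465),(500-400,458),(640-400,443),(615-400,547)):print(p,S(p[0]-400 if p[0]>400 else p[0],p[1]))
E
```

```text
grey [ 0.56813796 -0.35047723  0.057     ] [ 0.430405  -0.3561899  0.057    ] [ 0.49927148 -0.35333356  0.057     ] 0.13785138060010327 -177.6249407335259
red [ 0.59882485 -0.45336604  0.057     ] [ 0.44079492 -0.45109973  0.057     ] [ 0.51980989 -0.45223288  0.057     ] 0.15804618174269583 179.17837699394826
red disc [ 0.50191045 -0.45459693  0.057     ] grey [ 0.49203602 -0.34296719  0.057     ]
(162, 283) [0.4707103  0.08321777 0.01      ]
(332, 265) [ 0.39084799 -0.03311865  0.01      ]
(100, 68) [ 0.78547554 -0.16986801  0.01      ]
(50, 88) [ 0.78770682 -0.10073079  0.01      ]
(460, 563) [0.41128967 0.09014795 0.01      ]
(447, 465) [0.47396859 0.08174967 0.01      ]
(100, 458) [0.47042755 0.0524955  0.01      ]
(240, 443) [ 0.45866081 -0.0251384   0.01      ]
(215, 547) [0.39802288 0.0089947  0.01      ]
```

The crops match the sizes given. The near stand's plate measures 63 mm across, so it is the full-size one, centred at about (0.434, 0.02). The grey shaft comes out 138 mm long at y=-0.35. The red wheel is at about (0.505,-0.453), with both shafts along world x. I'll move above the red wheel now.

```bash
python3 -m jog '[[1,[-60,12,-40],-0.18],[1,[-120,25,-40],-0.36],[1,[-180,37,-40],-0.54],[1,[-240,50,-40],-0.72],[1,[-283,58,-40],-0.9],[1,[-283,58,-40],-1.08],[1,[-283,58,-40],-1.16],[1,[-283,58,-40],-1.16],[1,[-283,58,-40],-1.16]]'
python3 - <<'E'
from h import *
from station import optics,status
s=status.get_state();print(s['eef_pos'],s['ee_rot'],s['q'])
w=optics.grab_frame("wrist");np.savez("pics/wrist1.npz",**w);print(w["cam_to_world"])
d=optics.grab_frame("side");np.savez("pics/side1.npz",**d)
a=cv2.resize(w["color"][:,:,::-1],(800,600),interpolation=cv2.INTER_CUBIC)
cv2.imwrite("pics/w1.png",a);cv2.imwrite("pics/s1.png",cv2.resize(d["color"][:,:,::-1],(800,600)))
E
```

```text
t: 1.27
eef_pos: [0.5052, -0.4532, 0.2603]
ee_rot: [3.141, 0.0, -1.574]
force: [0.2, -0.5, 0.1]
width: 0.0875
gripper_force: 0.0
[ 0.50519962 -0.45318955  0.26031462] [ 3.14133923e+00  1.61850602e-04 -1.57390439e+00] [-4.44694597e-01  3.45011936e-01  8.21021548e-02 -3.93697972e-05
 -1.30818483e+00  4.41596781e-01]
[[-9.99997258e-01  2.33932728e-03  1.06628496e-04  5.03886269e-01]
 [ 2.26579073e-03  9.55050734e-01  2.96433740e-01 -5.34960401e-01]
 [ 5.91619912e-04  2.96433169e-01 -9.55053415e-01  4.24664519e-01]
 [ 0.00000000e+00  0.00000000e+00  0.00000000e+00  1.00000000e+00]]
```

View pics/w1.png

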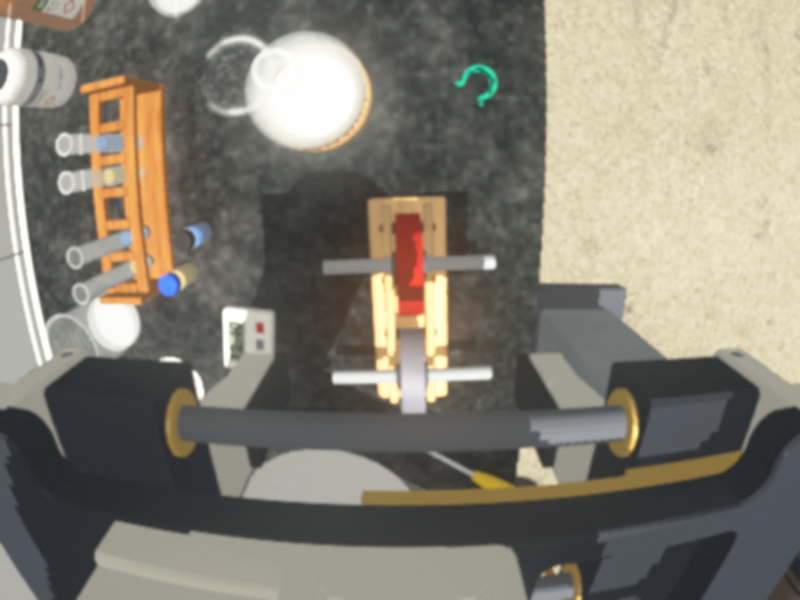

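The wrist view shows the red wheel with shaft ends at (325,268) and (493,262) and its disc over rows 213–315. The grey shaft runs from (334,378) to (491,374). The brass shows at the lower end of the red disc, at about (410,320).

```bash
python3 - <<'E'
from h import *
w=np.load("pics/wrist1.npz")
P=lambda u,v,z=.057:atz(w,u/1.5625,v/1.5625,z,True)
for n,a,b in (("grey",(333,378),(492,374)),("red",(324,268),(495,262))):
    A,B=P(*a),P(*b); print(n,A,B,(A+B)/2,np.linalg.norm(A-B),np.degrees(np.arctan2(*(B-A)[1::-1])))
# disc faces at top: 
print("red disc faces z~.095", P(394,255,.099),P(425,255,.099), "grey",P(398,345,.099),P(425,345,.099))
print("rack corners",P(368,200,.028),P(446,197,.028),P(378,395,.028),P(440,395,.028))
E
python3 - <<'E'
import sys; sys.path.insert(0,'.')
from h import *
w=np.load("pics/wrist1.npz")
cv2.imwrite("pics/c1.png",crop(w,190,110,340,260,600,600))
E
```

```text
grey [ 0.56495679 -0.34567709  0.057     ] [ 0.42292245 -0.34889989  0.057     ] [ 0.49393962 -0.34728849  0.057     ] 0.14207090380980314 -178.70016398932782
red [ 0.56728081 -0.4462482   0.057     ] [ 0.42675984 -0.45109953  0.057     ] [ 0.49702032 -0.44867386  0.057     ] 0.14060468520130742 -178.0227141400186
red disc faces z~.095 [ 0.50902012 -0.4656448   0.099     ] [ 0.48681699 -0.46561629  0.099     ] grey [ 0.5064603  -0.39593594  0.099     ] [ 0.48589934 -0.39585035  0.099     ]
rack corners [ 0.53205599 -0.49882498  0.028     ] [ 0.46553816 -0.50137624  0.028     ] [ 0.52674216 -0.3124686   0.028     ] [ 0.46637496 -0.31214931  0.028     ]
```

View pics/c1.png

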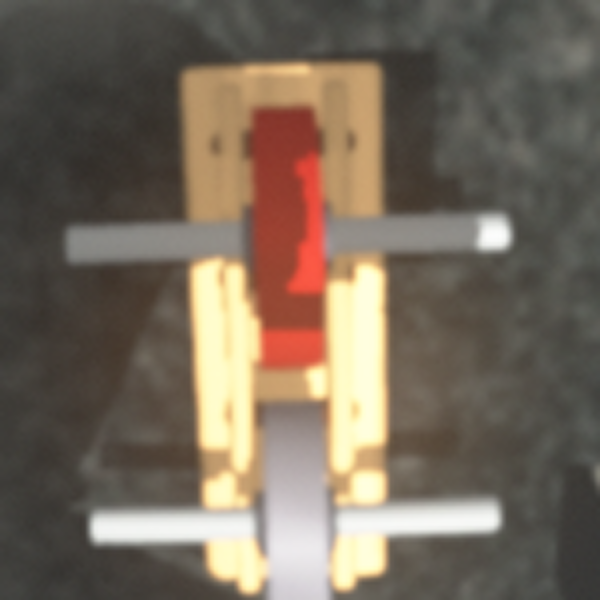

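View pics/s1.png

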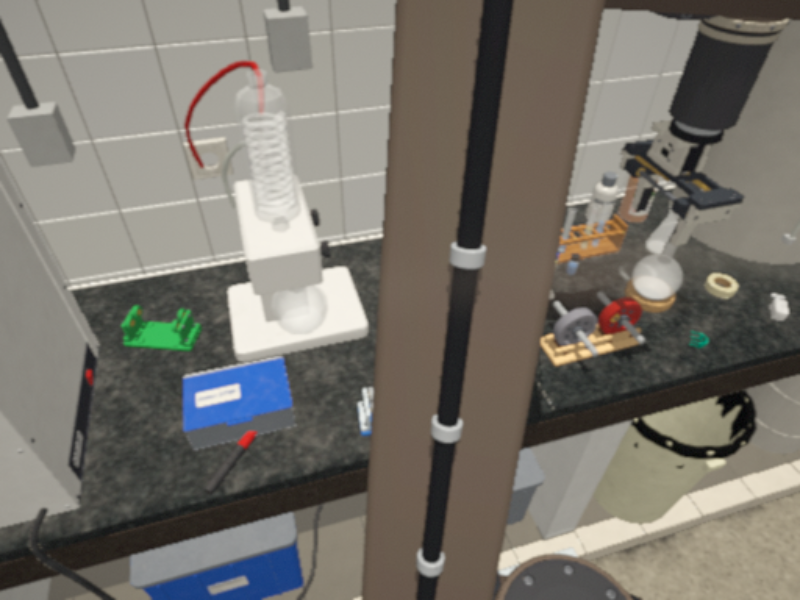

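Red centre is (0.4975,-0.4487), shaft yaw +1.75°, and the wheel spacing is 101 mm, which agrees with the 100 mm given. I'll align, descend to TCP z=0.095 and grip.

```bash
python3 -m jog '[[1,[-4.5,8,20],-0.034],[1,[-4.5,8,60],-0.034],[1,[-4.5,8,100],-0.034],[1,[-4.5,8,125],-0.034],[1,[-4.5,8,145],-0.034],[1,[-4.5,8,158],-0.034],[1,[-4.5,8,165],-0.034],[1,[-4.5,8,165],-0.034],[1,[-4.5,8,165],-0.034]]' 40
python3 - <<'E'
from h import *
from station import optics
w=optics.grab_frame("wrist");np.savez("pics/wrist2.npz",**w)
cv2.imwrite("pics/w2.png",cv2.resize(w["color"][:,:,::-1],(800,600),interpolation=cv2.INTER_CUBIC))
E
```

```text
t: 2.5
eef_pos: [0.4978, -0.449, 0.0964]
ee_rot: [-3.141, -0.001, -1.538]
force: [-0.6, -0.4, -0.4]
width: 0.0875
gripper_force: 0.0
```

View pics/w2.png

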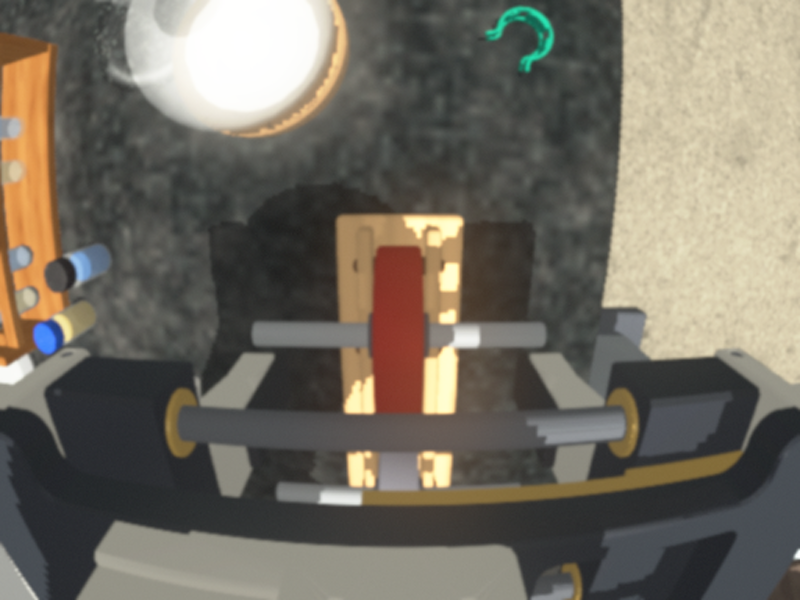

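The wheel is centred and square between the open fingers: shaft ends at (252,333) and (546,334), fingers symmetric about column 400. Closing.

```bash
python3 - <<'E'
from h import *
w=np.load("pics/wrist2.npz")
P=lambda u,v,z=.057:atz(w,u/1.5625,v/1.5625,z,True)
A,B=P(252,333),P(546,334);print(A,B,(A+B)/2)
E
python3 -m jog '[[-1,[0,0,1],0],[-1,[0,0,1],0],[-1,[0,0,1],0],[-1,[0,0,1],0],[-1,[0,0,1],0],[-1,[0,0,1],0],[-1,[0,0,1],0],[-1,[0,0,1],0],[-1,[0,0,1],0],[-1,[0,0,1],0]]' 40
```

```text
[ 0.56950806 -0.44678998  0.057     ] [ 0.42599552 -0.45120951  0.057     ] [ 0.49775179 -0.44899975  0.057     ]
t: 3.8
eef_pos: [0.4974, -0.4487, 0.0945]
ee_rot: [-3.142, -0.0, -1.538]
force: [-0.4, -0.0, 0.9]
width: 0.0004
gripper_force: 0.0
```

The fingers closed to 0 mm without holding the wheel. I'll look before doing anything else.

```bash
python3 - <<'E'
from h import *
from station import optics,status
w=optics.grab_frame("wrist");np.savez("pics/wrist3.npz",**w)
d=optics.grab_frame("side");np.savez("pics/side3.npz",**d)
print(status.get_state())
a=crop(w,0,0,512,384,500,375)
b=crop(d,335,120,455,240,300,300)
m=np.zeros((375,800,3),np.uint8);m[:,:500]=a;m[:300,500:]=b
cv2.imwrite("pics/m3.png",m)
E
```

```text
{'t': 3.9, 'q': array([-4.43484396e-01,  4.46616789e-01, -1.56057930e-01, -2.68577870e-06,
       -9.68145616e-01,  4.76516428e-01]), 'qd': array([-2.26745918e-03,  1.89659141e-03, -8.85731241e-05,  6.17992087e-04,
       -1.45182129e-03, -4.85218276e-04]), 'joint_efforts': array([ 1.13474325e-03, -6.13172579e+01,  2.57456893e+01,  6.10560581e+00,
        6.80838665e-02,  1.20101731e-05]), 'eef_pos': array([ 0.49737449, -0.44861541,  0.09445902]), 'ee_rot': array([ 3.14157233e+00,  1.29784257e-05, -1.53776582e+00]), 'force': array([0.13283346, 0.2395458 , 0.11281125]), 'moment': array([ 0.03326062,  0.08745996, -0.03550112]), 'gripper_force': 0.0, 'width': -0.00017633757772088214}
```

View pics/m3.png

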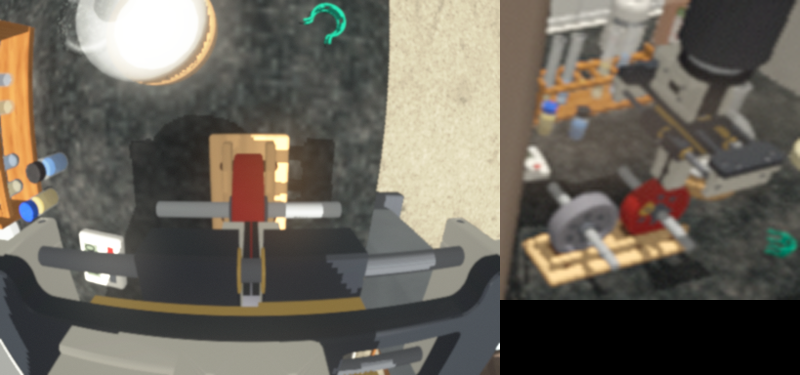

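```bash
python3 - <<'E'
from h import *
w=np.load("pics/wrist3.npz");d=np.load("pics/side3.npz")
k=512/500
for z in (.03,.04,.057,.063):
    A,B=[atz(w,u*k,v*k,z,True) for u,v in ((157,210),(340,210))]
    print(z,A,B,(A+B)/2,np.linalg.norm(A-B))
print("tcp,tip in wrist mosaic",proj(w,[.4974,-.4486,.0945],True)/k,proj(w,[.4974,-.4486,.0805],True)/k)
C=lambda p:((proj(d,p)-[335,120])*2.5+[500,0])
for p in ([.4974,-.4486,.0945],[.4974,-.4486,.0805],[.4977,-.449,.057],[.4977,-.449,.099],[.494,-.349,.057],[.494,-.349,.099]): print("side crop",p,C(p))
cv2.imwrite("pics/m4.png",np.hstack([crop(d,375,150,435,220,400,466),crop(w,205,190,305,306,400,466)]))
C=lambda p:((proj(d,p)-[375,150])*400/60)
print(C([.4974,-.4486,.0805]),C([.4977,-.449,.099]),C([.4977,-.449,.057]))
E
```

```text
0.03 [ 0.57824498 -0.43433999  0.03      ] [ 0.41742084 -0.43984057  0.03      ] [ 0.49783291 -0.43709028  0.03      ] 0.1609181791694412
0.04 [ 0.57478012 -0.43853407  0.04      ] [ 0.42098342 -0.4437943   0.04      ] [ 0.49788177 -0.44116419  0.04      ] 0.15388663338171518
0.057 [ 0.56888986 -0.44566402  0.057     ] [ 0.4270398  -0.45051564  0.057     ] [ 0.49796483 -0.44808983  0.057     ] 0.14193300554258098
0.063 [ 0.56681095 -0.44818047  0.063     ] [ 0.42917735 -0.45288788  0.063     ] [ 0.49799415 -0.45053417  0.063     ] 0.13771407806994546
tcp,tip in wrist mosaic [248.73594748 232.50917685] [248.86176269 223.28215156]
side crop [0.4974, -0.4486, 0.0945] [664.74830278 184.4032193 ]
side crop [0.4974, -0.4486, 0.0805] [661.20773085 192.90887483]
side crop [0.4977, -0.449, 0.057] [655.55403301 206.60763808]
side crop [0.4977, -0.449, 0.099] [666.04660381 181.40417973]
side crop [0.494, -0.349, 0.057] [583.95441277 225.0974126 ]
side crop [0.494, -0.349, 0.099] [592.64903144 199.82401643]
[163.22061561 314.42366621] [176.12427683 283.74447927] [148.14408802 350.95370156]
```

View pics/m4.png

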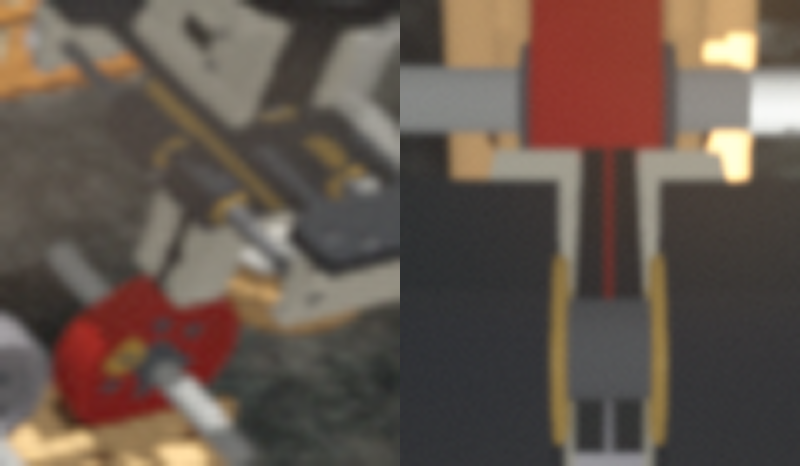

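The close-up shows the red rim running on unbroken beneath the two closed pads, with tips ending at about the rim-top level (row 150 of the right crop). So the fingers shut above the rim, and the real tips stand about 18 mm or more behind the nominal ones. I'll open a little, go 8 mm lower (still above the shaft under either reading) and close again.

```bash
python3 -m jog '[[0,[0,0,0],0],[0,[0,0,0],0],[0,[0,0,0],0],[0,[0,0,0],0],[0,[0,0,4],0],[0,[0,0,8],0],[0,[0,0,8],0]]' 40
python3 -m jog '[[-1,[0,0,0],0],[-1,[0,0,0],0],[-1,[0,0,0],0],[-1,[0,0,0],0],[-1,[0,0,0],0],[-1,[0,0,0],0]]' 40
```

```text
t: 4.78
eef_pos: [0.497, -0.4485, 0.0858]
ee_rot: [3.141, 0.001, -1.538]
force: [-0.2, -0.1, -0.2]
width: 0.0438
gripper_force: 0.0
t: 5.52
eef_pos: [0.4975, -0.4487, 0.0866]
ee_rot: [-3.141, -0.0, -1.538]
force: [0.8, -0.6, 1.0]
width: 0.0194
gripper_force: 40.0
```

It now holds (19.4 mm, 40 N), but the pad overlap is at most 8 mm. I'll regrip 9 mm deeper.

```bash
python3 -m jog '[[0,[0,0,0],0],[0,[0,0,0],0],[0,[0,0,0],0],[0,[0,0,5],0],[0,[0,0,9],0],[0,[0,0,9],0],[-1,[0,0,9],0],[-1,[0,0,9],0],[-1,[0,0,9],0],[-1,[0,0,9],0],[-1,[0,0,9],0]]' 40
```

```text
t: 6.9
eef_pos: [0.4974, -0.4487, 0.0776]
ee_rot: [-3.141, -0.0, -1.538]
force: [-0.8, 0.9, 1.2]
width: 0.0196
gripper_force: 39.9
```

```bash
python3 -m jog '[[-1,[0,0,-5],0],[-1,[0,0,-15],0],[-1,[0,0,-30],0],[-1,[0,0,-40],0],[-1,[0,0,-40],0],[-1,[0,0,-40],0]]' 40
python3 - <<'E'
from h import *
from station import optics,status
w=optics.grab_frame("wrist");np.savez("pics/wrist5.npz",**w)
d=optics.grab_frame("side");np.savez("pics/side5.npz",**d)
print(status.get_state()['force'],status.get_state()['moment'])
# red mask extents in side (full disc) vs projection
hsv=cv2.cvtColor(d["color"],cv2.COLOR_RGB2HSV)
m=((hsv[...,0]<8)|(hsv[...,0]>172))&(hsv[...,1]>150)&(hsv[...,2]>50); m[:,:340]=0
v,u=np.nonzero(m);print("red bbox",u.min(),u.max(),v.min(),v.max(),m.sum())
c=np.array([.4975,-.4487,.0970])
t=np.linspace(0,6.28,90)
P=np.array([proj(d,c+[o,.042*np.cos(a),.042*np.sin(a)]) for a in t for o in(-.01,.01)]);print("pred",P.min(0),P.max(0))
E
```

```text
t: 7.65
eef_pos: [0.4972, -0.4484, 0.1172]
ee_rot: [3.141, 0.0, -1.538]
force: [-0.1, -0.7, -3.2]
width: 0.0197
gripper_force: 39.9
[ 0.03879399 -0.31479872 -2.66328105] [ 0.02270391  0.1249925  -0.00505058]
red bbox 386 417 101 205 298
pred [386.23917192 179.96957812] [416.32188816 205.80111731]
```

```bash
python3 -m jog '[[-1,[0,0,-15],0],[-1,[0,0,-45],0],[-1,[0,0,-85],0],[-1,[0,0,-125],0],[-1,[0,0,-160],0],[-1,[0,0,-175],0],[-1,[0,0,-175],0]]' 40
python3 - <<'E'
from h import *
d=np.load("pics/side0.npz");k=1/1.5625
for n,u,v,z in (("stirrer base",238,355,0),("base R",367,330,0),("base R top",355,270,.02),("pot rim front",415,313,.185),("pot rim L",392,270,.185),("flask low",300,330,.03)): print(n,atz(d,u*k,v*k,z))
# head low front corner: assume x,y above base front -> height options
for z in (.1,.15,.2,.25): print(z,"head corner",atz(d,322*k,275*k,z),atz(d,255*k,293*k,z))
E
```

```text
t: 8.62
eef_pos: [0.4976, -0.4487, 0.2933]
ee_rot: [-3.14, -0.001, -1.538]
force: [-0.2, 0.1, -2.9]
width: 0.0194
gripper_force: 39.9
stirrer base [0.65531417 0.27645865 0.        ]
base R [0.65138038 0.02065857 0.        ]
base R top [0.81798511 0.00464989 0.02      ]
pot rim front [ 0.49454652 -0.02310966  0.185     ]
pot rim L [ 0.60766265 -0.01775977  0.185     ]
flask low [0.65928957 0.15236955 0.03      ]
0.1 head corner [0.72742043 0.09000693 0.1       ] [0.71042625 0.22202086 0.1       ]
0.15 head corner [0.66883517 0.09738606 0.15      ] [0.65305204 0.21999225 0.15      ]
0.2 head corner [0.6102499  0.10476518 0.2       ] [0.59567784 0.21796365 0.2       ]
0.25 head corner [0.55166464 0.1121443  0.25      ] [0.53830364 0.21593505 0.25      ]
```

```bash
python3 - <<'E'
from h import *
s=np.load("pics/scene0.npz");d=np.load("pics/side0.npz");k=1/1.5625
pts=[atz(s,u*k,v*k,.185)[:2] for u,v in ((398,252),(498,252),(420,236),(448,231),(478,236))]+[atz(d,u*k,v*k,.185)[:2] for u,v in ((391,270),(400,248),(425,233),(450,231))]
pts=np.array(pts);print(pts.round(3))
r=least_squares(lambda p:np.hypot(*(pts-p[:2]).T)-p[2],[.58,-.12,.1]);print(r.x,r.fun.round(3))
# stand base corners fit: 134x64 plate top z=.01 ; from scene crop b (4x,230,165) and side crop (5x,220,225)
sc=lambda u,v:(s,230+(u-400)/4,165+v/4); sd=lambda u,v:(d,220+(u-400)/5,225+(v-300)/5)
obs=[(sd(460,563),(-1,1)),(sd(447,465),(1,1)),(sc(562,283),(1,1)),(sc(732,265),(-1,-1))]
# local: a across (toward +x world), b along (toward +y)
def res(p):
    cx,cy,t=p;o=[]
    ax=np.array([np.cos(t),np.sin(t)]);bx=np.array([-np.sin(t),np.cos(t)])
    for (f,u,v),(i,j) in obs:
        q=np.r_[[cx,cy]+.032*i*ax+.067*j*bx,.01];o+=list(proj(f,q)-[u,v])
    return o
r=least_squares(res,[.434,.02,-.1]);print(r.x,np.round(r.fun,1))
E
```

```text
[[ 0.642 -0.019]
 [ 0.488 -0.175]
 [ 0.675 -0.127]
 [ 0.652 -0.2  ]
 [ 0.58  -0.224]
 [ 0.608 -0.016]
 [ 0.664 -0.05 ]
 [ 0.695 -0.109]
 [ 0.688 -0.157]]
[ 0.58031654 -0.1167366   0.10887783] [ 0.007  0.001 -0.013  0.001 -0.001 -0.004 -0.002  0.006  0.006]
[ 0.4332176   0.02055188 -0.13621056] [-0.4  0.3 -0.3  0.1 -0.6 -0.5  1.1 -1.2]
```

The stand fits at (0.433, 0.0205), across-axis yaw -0.136, with residuals of about 1 px. The pot is at (0.58,-0.117) with radius 0.109, so the gripper clears it by about 18 mm at the stand. Carrying over at z=0.293.

```bash
python3 -m jog '[[-1,[-20,2,0],-0.05],[-1,[-60,6,0],-0.17],[-1,[-110,12,0],-0.32],[-1,[-160,17,0],-0.47],[-1,[-210,22,0],-0.62],[-1,[-260,27,0],-0.77],[-1,[-310,32,0],-0.92],[-1,[-360,38,0],-1.07],[-1,[-410,43,0],-1.22],[-1,[-450,47,0],-1.35],[-1,[-471,49,0],-1.40],[-1,[-471,49,0],-1.402],[-1,[-471,49,0],-1.402],[-1,[-471,49,0],-1.402]]' 40
python3 - <<'E'
from h import *
from station import optics,status
s=status.get_state();print(s['eef_pos'],s['ee_rot'],s['q'])
w=optics.grab_frame("wrist");np.savez("pics/wrist6.npz",**w);print(w["cam_to_world"][:3,3])
sc=optics.grab_frame("scene");np.savez("pics/scene6.npz",**sc)
m=np.zeros((600,800,3),np.uint8);m[:]=0
m[:,:]=cv2.resize(w["color"][84:384,56:456,::-1],(800,600),interpolation=cv2.INTER_CUBIC)
cv2.imwrite("pics/w6.png",m)
E
```

```text
t: 10.38
eef_pos: [0.4326, 0.0199, 0.292]
ee_rot: [3.141, 0.001, -0.137]
force: [-0.0, 0.1, -2.5]
width: 0.0193
gripper_force: 39.9
[0.43258454 0.01985204 0.2920319 ] [ 3.14113593e+00  6.72951411e-04 -1.36774398e-01] [ 5.04670990e-01 -9.80163057e-02 -3.62818538e-01 -3.80399113e-05
 -1.30680657e+00  9.29361033e-01]
[0.51158358 0.00788803 0.45637657]
```

View pics/w6.png

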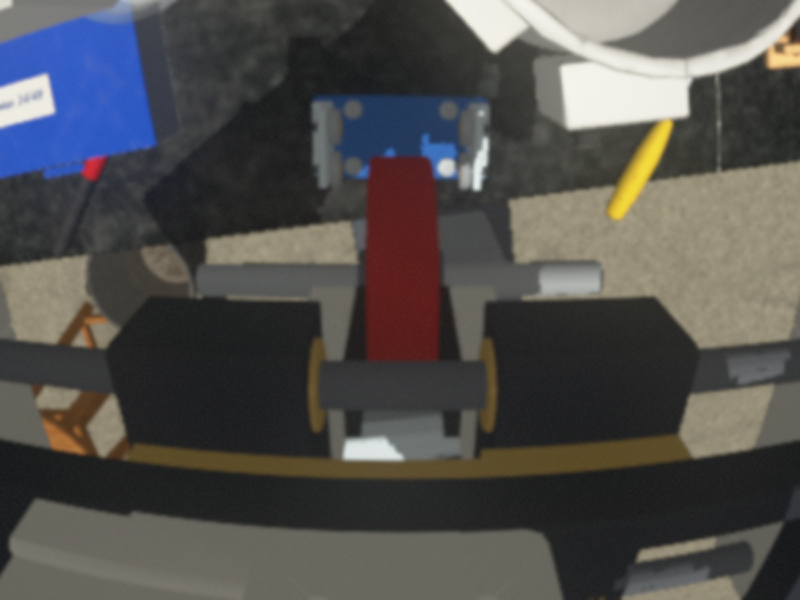

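The wrist view shows the blue plate, top corners at about (313,97) and (488,97), and bolts at (352,108), (449,110), (352,167) and (447,167). The held wheel's shaft ends are at (198,278) and (602,277), and it hangs straight. The plate measurement comes next.

```bash
python3 - <<'E'
from h import *
w=np.load("pics/wrist6.npz")
P=lambda u,v,z:atz(w,56+u/2,84+v/2,z,True)
inv=lambda p:(proj(w,p,True)-[56,84])*2
B=[P(u,v,.012) for u,v in ((352,108),(449,110),(352,167),(447,167))]
print("bolts",np.round(B,4),"mean",np.mean(B,0))
print("plate corners",np.round([P(313,97,.01),P(489,97,.01),P(487,188,.01),P(316,188,.01)],4))
for z in (.27,.2714,.275):
    a,b=P(198,278,z),P(602,277,z);print("shaft",z,a,b,(a+b)/2,np.linalg.norm(a-b))
t=-.136;c=np.array([.433,.0205])
ax=np.array([np.cos(t),np.sin(t)]);bx=np.array([-np.sin(t),np.cos(t)])
for i,j in ((1,1),(1,-1),(-1,-1),(-1,1)): print("pred corner",(i,j),inv(np.r_[c+.032*i*ax+.067*j*bx,.01]))
hsv=cv2.cvtColor(w["color"],cv2.COLOR_RGB2HSV)
m=((hsv[...,0]>95)&(hsv[...,0]<125)&(hsv[...,1]>120)&(hsv[...,2]>40)).astype(np.uint8); m[:, :205]=0;m[190:]=0;m[:,310:]=0
v,u=np.nonzero(m);print("blue bbox (crop px)",(u.min()-56)*2,(u.max()-56)*2,(v.min()-84)*2,(v.max()-84)*2)
E
```

```text
bolts [[ 0.4607  0.0518  0.012 ]
 [ 0.4493 -0.0202  0.012 ]
 [ 0.4156  0.0588  0.012 ]
 [ 0.4057 -0.0135  0.012 ]] mean [0.43279549 0.01921447 0.012     ]
plate corners [[ 0.4732  0.08    0.01  ]
 [ 0.4551 -0.0517  0.01  ]
 [ 0.3843 -0.0428  0.01  ]
 [ 0.4025  0.0897  0.01  ]]
shaft 0.27 [0.43960873 0.09057356 0.27      ] [ 0.42045717 -0.05184106  0.27      ] [0.43003295 0.01936625 0.27      ] 0.1436965729573417
shaft 0.2714 [0.44014938 0.08995245 0.2714    ] [ 0.42114168 -0.05139239  0.2714    ] [0.43064553 0.01928003 0.2714    ] 0.14261717117621256
shaft 0.275 [0.44153963 0.08835532 0.275     ] [ 0.42290185 -0.05023868  0.275     ] [0.43222074 0.01905832 0.275     ] 0.139841566596166
pred corner (1, 1) [309.63325996  96.76261485]
pred corner (1, -1) [486.96324242  96.61440809]
pred corner (-1, -1) [484.42249972 178.53376249]
pred corner (-1, 1) [312.35934761 178.62408617]
blue bbox (crop px) 312 480 94 178
```

Bolts (0.4328,0.0192) and plate (0.433,0.019) agree with where the wheel hangs, to within about 1 mm. Descending.

```bash
python3 -m jog '[[-1,[0,0,20],0],[-1,[0,0,55],0],[-1,[0,0,90],0],[-1,[0,0,120],0],[-1,[0,0,145],0],[-1,[0,0,165],0],[-1,[0,0,180],0],[-1,[0,0,190],0],[-1,[0,0,195],0],[-1,[0,0,195],0],[-1,[0,0,195],0]]' 40
python3 -m jog '[[-1,[0,0,3],0],[-1,[0,0,6],0],[-1,[0,0,8],0],[-1,[0,0,9],0],[-1,[0,0,9],0]]' 40
```

```text
t: 11.85
eef_pos: [0.4333, 0.0206, 0.098]
ee_rot: [-3.141, -0.001, -0.136]
force: [-0.2, -0.2, -3.1]
width: 0.0192
gripper_force: 39.9
t: 12.48
eef_pos: [0.4328, 0.0205, 0.0884]
ee_rot: [3.141, 0.0, -0.136]
force: [-0.1, 0.2, -2.7]
width: 0.0198
gripper_force: 39.9
```

```bash
python3 -m jog '[[-1,[0,-1,1],0],[-1,[0,-1,2],0],[-1,[0,-1,2],0]]' 40; python3 -m jog '[[-1,[0,0,1],0],[-1,[0,0,1],0]]' 40;
```

```text
t: 12.85
eef_pos: [0.4329, 0.0215, 0.0864]
ee_rot: [3.142, 0.0, -0.136]
force: [0.2, -0.5, -2.2]
width: 0.0197
gripper_force: 39.9
t: 13.1
eef_pos: [0.4333, 0.0215, 0.0855]
ee_rot: [-3.142, -0.0, -0.136]
force: [0.2, 0.2, -1.5]
width: 0.0199
gripper_force: 39.9
```

```bash
for i in 1; do :; done; python3 -m jog '[[-1,[0,0,1],0],[-1,[0,0,1],0]]' 40; python3 -m jog '[[-1,[0,0,0.7],0],[-1,[0,0,0.7],0]]' 40
```

```text
t: 13.35
eef_pos: [0.4336, 0.0216, 0.0848]
ee_rot: [-3.141, -0.001, -0.135]
force: [2.3, -2.2, -1.3]
width: 0.0195
gripper_force: 39.9
t: 13.6
eef_pos: [0.4339, 0.0216, 0.0842]
ee_rot: [-3.141, -0.002, -0.135]
force: [3.7, -3.4, 1.0]
width: 0.0193
gripper_force: 39.9
```

Contact: the vertical force went from -2.8 N (weight) to +1 N at TCP 0.084, as expected for the seat. Releasing, then rising straight up.

```bash
python3 -m jog '[[0.3,[0,0,0],0],[0.3,[0,0,0],0],[0.3,[0,0,0],0],[0.3,[0,0,0],0],[0.3,[0,0,-10],0],[0.3,[0,0,-30],0],[0.3,[0,0,-70],0],[0.3,[0,0,-120],0],[0.3,[0,0,-160],0],[0.3,[0,0,-160],0]]' 40
python3 -m jog '[[0.3,[0,0,0],0],[0.3,[0,0,0],0],[0.3,[0,0,0],0],[0.3,[0,0,0],0],[0.3,[0,0,0],0],[0.3,[0,0,0],0],[0.3,[0,0,0],0],[0.3,[0,0,0],0],[0.3,[0,0,0],0],[0.3,[0,0,0],0],[0.3,[0,0,0],0],[0.3,[0,0,0],0],[0.3,[0,0,0],0],[0.3,[0,0,0],0],[0.3,[0,0,0],0],[0.3,[0,0,0],0],[0.3,[0,0,0],0],[0.3,[0,0,0],0],[0.3,[0,0,0],0],[0.3,[0,0,0],0]]'
python3 -m jog '[[0.3,[0,0,0],0],[0.3,[0,0,0],0],[0.3,[0,0,0],0],[0.3,[0,0,0],0],[0.3,[0,0,0],0],[0.3,[0,0,0],0],[0.3,[0,0,0],0],[0.3,[0,0,0],0],[0.3,[0,0,0],0],[0.3,[0,0,0],0],[0.3,[0,0,0],0],[0.3,[0,0,0],0],[0.3,[0,0,0],0],[0.3,[0,0,0],0],[0.3,[0,0,0],0],[0.3,[0,0,0],0],[0.3,[0,0,0],0],[0.3,[0,0,0],0],[0.3,[0,0,0],0],[0.3,[0,0,0],0]]'
python3 - <<'E'
from h import *
from station import optics
F=[]
for i in range(2):
    for n in("wrist","scene","side"):
        f=optics.grab_frame(n);np.savez(f"pics/{n}7{i}.npz",**f);F.append(f)
for k in range(3):
    d=np.abs(F[k]["color"].astype(int)-F[k+3]["color"]).max(2);print("diff",k,(d>25).sum())
w,s,sd=F[3:6]
hsv=lambda f:cv2.cvtColor(f["color"],cv2.COLOR_RGB2HSV)
h=hsv(w);m=((h[...,0]<8)|(h[...,0]>172))&(h[...,1]>130)&(h[...,2]>40)
n,l,st,ce=cv2.connectedComponentsWithStats(m.astype(np.uint8));print(st[1:][st[1:,4]>60])
c=np.array([.4339,.0216,.064]);t=-.136;ax=np.array([np.cos(t),np.sin(t),0]);bx=np.array([-np.sin(t),np.cos(t),0])
def bb(f,fish):
    P=np.array([proj(f,c+.042*np.cos(a)*ax+o*bx+[0,0,.042*np.sin(a)],fish) for a in np.linspace(0,6.28,60) for o in(-.01,.01)]);return P.min(0).round(1),P.max(0).round(1)
print("pred wrist bbox",bb(w,True),"scene",bb(s,False))
for f,nm in((s,"scene"),(sd,"side")):
    h=hsv(f);m=((h[...,0]<8)|(h[...,0]>172))&(h[...,1]>130)&(h[...,2]>40)
    lo,hi=bb(f,False);mm=np.zeros_like(m);a,b=(lo-12).astype(int),(hi+12).astype(int);mm[a[1]:b[1],a[0]:b[0]]=m[a[1]:b[1],a[0]:b[0]]
    v,u=np.nonzero(mm);print(nm,lo,hi,len(u),(u.min(),u.max(),v.min(),v.max()) if len(u) else "")
    br=(h[...,0]>12)&(h[...,0]<30)&(h[...,1]>90);br[:a[1]]=0;br[b[1]:]=0;br[:,:a[0]]=0;br[:,b[0]:]=0
    v,u=np.nonzero(br);print(" brass px",[(int(x),int(y)) for x,y in zip(u,v)][:40]," axis px",proj(f,c),"face px",proj(f,c+.01*bx),proj(f,c+.01*bx-[0,0,.025]))
E
```

```text
t: 14.85
eef_pos: [0.4347, 0.022, 0.2477]
ee_rot: [-3.138, -0.006, -0.135]
force: [-1.1, 0.1, -1.0]
width: 0.0565
gripper_force: 0.0
t: 17.35
eef_pos: [0.433, 0.0215, 0.2438]
ee_rot: [-3.142, -0.0, -0.136]
force: [-0.3, 0.0, 0.2]
width: 0.0568
gripper_force: 0.0
t: 19.85
eef_pos: [0.433, 0.0215, 0.2438]
ee_rot: [3.142, 0.0, -0.136]
force: [-0.2, -0.1, -0.2]
width: 0.057
gripper_force: 0.0
diff 0 0
diff 1 0
diff 2 0
[[ 247  133   19   71 1218]
 [  83  171   13   11  102]]
pred wrist bbox (array([245.5, 132.1]), array([264.7, 203. ])) scene (array([281.5, 204.4]), array([304.5, 231.9]))
scene [281.5 204.4] [304.5 231.9] 301 (np.int64(282), np.int64(303), np.int64(206), np.int64(231))
 brass px [(305, 218), (304, 219), (305, 219), (305, 220), (291, 222), (288, 223), (289, 223), (290, 223), (291, 223), (292, 223), (288, 224), (289, 224), (290, 224), (291, 224), (292, 224), (289, 225), (290, 225), (291, 225), (292, 225), (289, 226), (290, 226), (291, 226), (292, 226), (290, 227), (291, 227)]  axis px [292.77771454 218.12406919] face px [290.436524   219.10926278] [290.05157576 225.94575282]
side [248.7 235.9] [261.4 269.3] 295 (np.int64(248), np.int64(260), np.int64(236), np.int64(268))
 brass px [(251, 257), (251, 258), (252, 258), (251, 259), (252, 259), (252, 260)]  axis px [254.8290135  252.45733556] face px [251.03226866 252.90653878] [250.95659799 258.65667777]
```

The wheel matches the predicted outline on the seat in all three views. Nothing moves between frames, and the brass sits straight below the hub: scene (290,224.5) against a predicted (290,225). Handing in.

```bash
python3 -c "
from station import order; print(order.job_done())"
```

```text
the job is handed in; nothing more can be done
None
```

The red flywheel lies at rest in the rollers of the blue stand with its brass side straight down, the gripper is clear above it, and the job is handed in; I steered clear of the grey wheel but did not re-measure it at the end.

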